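# Lock the gluing turntable

### The arm

A 7-joint arm with a two-finger parallel gripper is mounted at the origin on the work surface. World frame = base frame: x ahead of the robot, y to its left, z up, the work surface at z = 0. Lengths are in m, angles in rad, forces in N, time in s.
With the tool pointing down it reaches from about 0.425 to 0.925 m from the base axis. Payload 6.8 kg.
Tool frame: the origin (TCP) lies at the very end of the fingers, on their centre line; the grasp point (between the pads) lies 19 mm behind it; z points along the fingers, y is the direction in which the jaws open and shut (so a half turn about z gives the same grasp; the last joint's range is limited). The gripper opens to 85 mm and grips with 20 to 120 N. Pads are 22 mm wide; open, the fingers measure 114 mm over their backs; the gripper's body (76 mm by 85 mm) begins 54 mm behind the grasp point. The pads swing forward as they close: fully open they stand 13 mm farther back than shut.
Start: joints at [-1.224, 0.477, 0.022, 1.555, -0.011, 1.109, -0.083], TCP at [0.297, 0.606, 0.231] pointing down, gripper open.
Joint ranges: [-2.96, 2.96], [-0.34, 2.1], [-1.41, 1.46], [0.24, 2.44], [-1.37, 4.51], [0.17, 1.92], [-2.96, 2.96]. Speed limits (rad/s): [2.39, 2.39, 3.14, 3.14, 3.14, 3.14, 3.14].

### API

Orientations are given as [roll, pitch, yaw] about the fixed x, y, z axes, in that order (R = Rz(yaw) Ry(pitch) Rx(roll)).
In Python, from station import bot gives the robot as it stands.
- The arm moves only by the tool apply_moves, never from a script. Its argument "deltas" is one flat list of numbers, 6 for each row, row after row: the shift along the tool's x, y, z in cm, then the turn, a rotation vector about the tool's x, y, z in rad. In form: [x, y, z, ax, ay, az, x, y, z, ax, ay, az, ...]. A call has 1 to 5 rows; each row shifts and turns the commanded pose from where the row before left it, along the tool's axes as they then stand; what a row does not reach is not made up. A row lasts 1/12 s, in which the tool goes at most 41.7 mm and 7.16 degrees, less where a joint would pass 70% of its speed; a pose out of reach is approached as far as the arm can. A call with a gripper value outside its range is refused whole. "grip" is the finger opening in cm, from 0 to 8.54, set as the call begins (left out, the last holds). The fingers move at their own pace and stop on an object; "newtons" is the grip in N (left out, the last holds). Time passes only in rows, so rows that do not move let the fingers close. It gives the time, the measured TCP pose, the force and the opening at its end, in the units of the state.
- bot.sense(): the state, without advancing time (a new reading comes with each control period).
- bot.grab_frame(name): name is "side" or "top" or "wrist"; returns the picture (420x560x3 uint8, red, green, blue); there is no depth.
- bot.camera_info(name): a dict with "fov_y" (degrees; the focal length in pixels is half the picture's height over the tangent of half this angle, whatever the lens; pixels are square), "cx", "cy" (the principal point, pixels), "dist_coeffs" ([k1, k2, p1, p2, k3] as OpenCV has them; the pictures are not rectified), "pose" (4x4, takes a point from camera to world coordinates). Camera axes: x right, y down, z forward; pixel columns grow to the right and rows downward; lengths in m; the calibration is good to about 2 mm. A picture is of the moment at which its call begins: read the wrist's pose just before it. camera_info takes no time and is no camera call; for the wrist camera it gives the pose at the moment of the call.
- bot.finish_job(): hands the job in, once; it reports no verdict.
The state is a dict: "clock": time; "joint_positions": joint angles; "dq": joint speeds; "tau": joint torques, N m; "tool_pos": TCP position; "tcp_rot": TCP orientation; "ft_force": force on the tool from outside, world axes, zero at the start; "ft_torque": the same for the moment, N m; "grip_width": opening from 0.0 (shut) to 1.0 (fully open).
Only numpy, scipy, OpenCV 4.12 (cv2) and the standard library are available. Lean on these libraries where they do the work, as an engineer would, in place of code of your own. Each camera call takes 0.05 s, during which the arm holds its last target. There are 200 camera calls.

### The job

Lock the gluing turntable: push its black knob round until the slot in the platter's rim faces the steel lock bar, then push the bar by its red post fully home into the slot. Push only, with a fingertip or the outside of the fingers, never taking the knob or the post between the fingers; do not touch the freshly glued foam insert on the platter, and leave the tin, the tape and the glue bottle where they stand. Finish with the hand clear and the bar staying home.

Things in the scene. Friction and masses are not known exactly. Their poses are not given: they have to be found in the camera images.
- turntable: Blue base, screwed down: plate 240 x 240 x 10 mm, plus an 80 mm wide tongue out to 254 mm on its -y side. Origin on the bench under the platter's axis, z up. The lock bar lies along the y axis (x = 0) on the -y side and travels +y when pushed home. Its grey guide block is 50 mm wide, y = -172 to -122 mm, top at 66 mm.
- platter (a joint): Platter angle, rad, counter-clockwise from above about the vertical axis through the base's origin; turns endlessly. 0 or any whole turn = slot faces bar. Aluminium disc 220 mm across, 48 to 58 mm above the bench. About 2.5 N at the knob turns it; it stops where it is left. Within about 0.06 rad the bar's tapered nose centres it; further off the bar stops against the rim.
- slot (a point): Middle of the slot's mouth on the platter's top edge, 110 mm from the axis, 58 mm above the bench; turns with the platter. The only slot: radial, 20 mm wide, flared to 30 mm at the mouth, 45 mm deep, steel cheeks, a yellow stripe along each side.
- knob_top (a point): Centre of the top of the black knob: a plain upright cylinder 20 mm in diameter, from 58 to 100 mm above the bench, fixed on the platter 90 mm from the axis, exactly opposite the slot. Pushed sideways from either side it goes round with the platter. At platter angle 0 it stands on the base's +y axis.
- lock_bar (a joint): Travel of the lock bar, m: 0 = drawn back (nose 8 mm short of the rim), 0.045 = fully home, the red post against the guide block. About 3 N slides it; it stays where it is left. Steel flat 14 mm wide, 47 to 59 mm above the bench, nose tapered to 6 mm over the last 10 mm.
- post_top (a point): Centre of the top of the red post on the bar: upright cylinder 14 mm in diameter, 59 to 99 mm above the bench; 224 mm from the platter's axis at travel 0, 179 mm at home. The bar ends 12 mm behind the post's centre. Push the post's outer side, towards the axis.
- bar_nose (a point): Middle of the tip of the bar's nose, on its upper face, 59 mm above the bench.
- insert: Dark grey foam insert, freshly glued, 90 x 64 x 42 mm, with pockets in its top, standing in the nest at the middle of the platter and turning with it. Origin at the centre of its underside, on the platter's top and axis; its top is 100 mm above the bench. Not to be touched.
- tin: Tin of adhesive, 72 mm in diameter, 90 mm tall, yellow band; origin at the centre of its foot. Stands loose by the turntable, to be left alone.
- tape: Roll of tan tape lying flat, 100 mm outside, 76 mm inside, 36 mm tall; origin at the centre of its underside. To be left alone.
- glue: White glue bottle with a red cap and a blue band, 52 mm in diameter, 125 mm tall; origin at the centre of its foot. To be left alone.

How it is judged:
By the outcome, as a careful person would: the job done as asked, in the order asked, and still so for the second after the job is handed in, with the robot touching nothing.
It also fails if it takes over 48 s, if anything falls off the work surface, if the arm or the gripper's body presses on something with over 40 N, if the wrist force passes 120 N, or if a joint passes its speed limit or range.

## Working session

There is one attempt and no reset: what is moved stays moved. The work goes in short steps, Python scripts to look and compute and a tool call to move; the robot and the scene stay as the last step left them, time stands still between calls to the robot, and variables do not carry over. Pictures are saved under pics/ and viewed, about 8 in all and at most 12, crops included, and the job is handed in when it is done.

Besides the shell and the picture viewer there is one more tool, called after ">>>" as name(argument=value, ...) on one line, values as JSON. apply_moves: Moves the arm, as the interface text tells. Its arguments: {"type":"object","properties":{"deltas":{"type":"array"},"grip":{"type":"number"},"newtons":{"type":"number"}},"required":["deltas"]}

```bash
mkdir -p pics; python3 - <<'E'
from station import bot
import cv2
s=bot.sense();print({k:s[k] for k in('clock','tool_pos','tcp_rot','grip_width')})
for n in('side','top'):
    f=bot.grab_frame(n);cv2.imwrite(f'pics/{n}0.png',cv2.cvtColor(f,cv2.COLOR_RGB2BGR));i=bot.camera_info(n);print(n,i)
E
```

```text
{'clock': 0.0, 'tool_pos': array([0.29626655, 0.60585474, 0.23032726]), 'tcp_rot': array([-3.13980305e+00,  1.34765080e-04,  2.68681693e+00]), 'grip_width': 1.0012671523479213}
side {'fov_y': 42.390645822966526, 'cx': 285.20301509988985, 'cy': 198.7315041970944, 'dist_coeffs': array([-0.20283496,  0.        ,  0.        ,  0.        ,  0.        ]), 'pose': array([[ 0.89669677, -0.2862088 ,  0.33766764,  0.23188916],
       [-0.44234977, -0.55153233,  0.70720489, -0.57163318],
       [-0.01617364, -0.78351555, -0.62116166,  0.65164126],
       [ 0.        ,  0.        ,  0.        ,  1.        ]])}
top {'fov_y': 49.097678766436665, 'cx': 276.06062143038685, 'cy': 215.37259133795106, 'dist_coeffs': array([-0.00152023,  0.        ,  0.        ,  0.        ,  0.        ]), 'pose': array([[ 0.02084662, -0.99717894,  0.07210817,  0.49602618],
       [-0.99964457, -0.01959067,  0.01808136,  0.07323519],
       [-0.0166177 , -0.07245947, -0.99723291,  0.99201777],
       [ 0.        ,  0.        ,  0.        ,  1.        ]])}
```

View pics/top0.png

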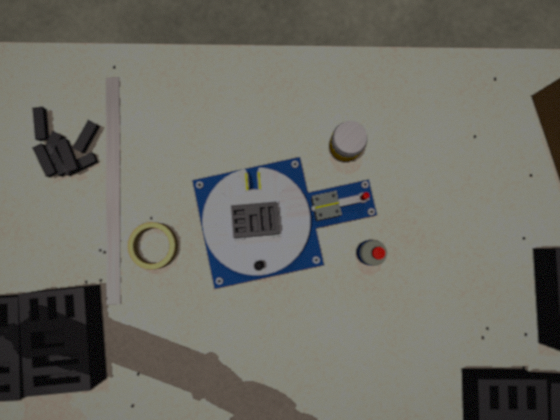

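View pics/side0.png

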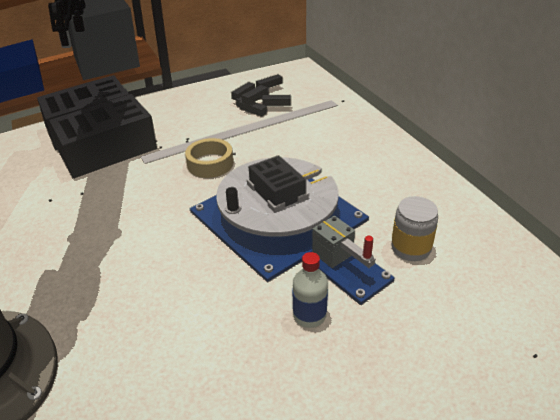

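The top view shows the platter axis near (256,221), the knob top at (260,265), the slot near (252,180) and the post top at (365,197). The tin is near (348,140), the glue cap near (378,253) and the tape at (152,246). The side view agrees. The knob has to go about 90° clockwise.

```bash
cat > h.py <<'E'
from station import bot
import numpy as np, cv2
from scipy.spatial.transform import Rotation as R
def ray(n,uv,z,i=None):
    i=i or bot.camera_info(n);f=210/np.tan(np.radians(i['fov_y']/2))
    K=np.array([[f,0,i['cx']],[0,f,i['cy']],[0,0,1]])
    p=cv2.undistortPoints(np.array([[uv]],float),K,i['dist_coeffs'])[0,0]
    P=i['pose'];d=P[:3,:3]@[p[0],p[1],1];o=P[:3,3];return o+d*(z-o[2])/d[2]
def proj(n,X,i=None):
    i=i or bot.camera_info(n);f=210/np.tan(np.radians(i['fov_y']/2))
    K=np.array([[f,0,i['cx']],[0,f,i['cy']],[0,0,1]]);T=np.linalg.inv(i['pose'])
    return cv2.projectPoints(np.array(X,float).reshape(-1,3),cv2.Rodrigues(T[:3,:3])[0],T[:3,3],K,i['dist_coeffs'])[0][:,0]
def go(*W):  # world waypoint -> tool frame deltas (cm, rad) from the current pose; W=(x,y,z,yaw)
    s=bot.sense();p=s['tool_pos'];A=R.from_euler('xyz',s['tcp_rot'])
    print('clock',s['clock'],'at',p.round(4),s['tcp_rot'].round(3),'F',s['ft_force'].round(1))
    for w in W:
        B=R.from_euler('xyz',[np.pi,0,w[3]]);d=A.inv().apply(np.array(w[:3])-p)*100
        print('to',np.round(w,4),'cm',d.round(2),'rot',(A.inv()*B).as_rotvec().round(3));p=np.array(w[:3]);A=B
E
python3 - <<'E'
from h import *
f=cv2.imread('pics/top0.png');c=cv2.resize(f[145:300,180:400],None,fx=3.6,fy=3.6,interpolation=cv2.INTER_CUBIC)
cv2.imwrite('pics/c.png',c)
s=[ray('top',u,.01) for u in[(199,184),(295,163),(219,281),(316,260)]]
print(np.round(s,4),np.mean(s,0).round(4))
for n,u,z in[('knob',(260,265),.1),('post',(365,197),.099),('tincentre',(349,135),.09),('gluecap',(378,253),.125),('slot',(252,170),.058)]:print(n,ray('top',u,z).round(4))
for n,u,z in[('knob',(232,191),.1),('post',(369,238),.099),('tin',(418,209),.09),('glue',(311,259),.125)]:print('side',n,ray('side',u,z).round(4))
E
```

```text
[[0.6317 0.2588 0.01  ]
 [0.6811 0.0525 0.01  ]
 [0.4249 0.2093 0.01  ]
 [0.4737 0.0042 0.01  ]] [0.5528 0.1312 0.01  ]
knob [0.4638 0.1184 0.1   ]
post [ 0.5999 -0.083   0.099 ]
tincentre [ 0.7242 -0.052   0.09  ]
gluecap [ 0.4918 -0.1035  0.125 ]
slot [0.656  0.1415 0.058 ]
side knob [0.4617 0.1163 0.1   ]
side post [ 0.6023 -0.0861  0.099 ]
side tin [ 0.7186 -0.0569  0.09  ]
side glue [ 0.4907 -0.108   0.125 ]
```

View pics/c.png

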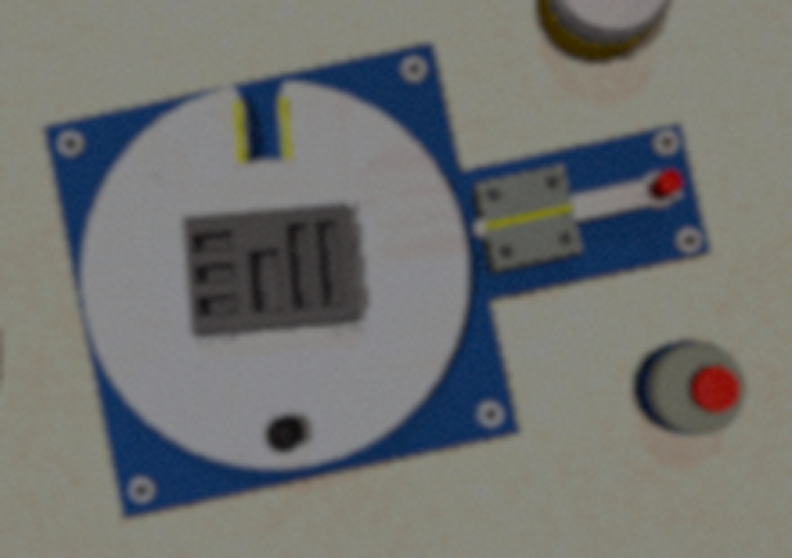

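The crop puts the post's bright top at about (366.7,195) in the full frame. The centre is near (0.5535, 0.131), base yaw is about 13.4°, and the knob is about 90.6 mm out at about 188°, which matches the given sizes. The knob goes from 188° to 103.4°.

```bash
python3 - <<'E'
from h import *
print('post',ray('top',(366.7,195),.099).round(4))
C=np.array([.5535,.131]);a=np.radians(188.3)
P=C+.09*np.array([np.cos(a),np.sin(a)])+.036*np.array([-np.sin(a),np.cos(a)])
y=bot.sense()['tcp_rot'][2]
go((*P,.16,y),(*P,.16,a),(*P,.07,a))
E
```

```text
post [ 0.6038 -0.0863  0.099 ]
clock 0.1 at [0.2963 0.6059 0.2304] [-3.14   0.     2.687] F [-0.1 -0.3  0.3]
to [0.4696 0.0824 0.16   2.6868] cm [-38.57 -39.4    7.11] rot [-0.002  0.    -0.   ]
to [0.4696 0.0824 0.16   3.2865] cm [0. 0. 0.] rot [-0.   0.  -0.6]
to [0.4696 0.0824 0.07   3.2865] cm [ 0. -0.  9.] rot [0. 0. 0.]
```

>>> apply_moves(deltas=[-1.93,-1.97,0.35,0,0,0,-1.93,-1.97,0.35,0,0,0,-1.93,-1.97,0.35,0,0,0,-1.93,-1.97,0.35,0,0,0,-1.93,-1.97,0.35,0,0,0], grip=0, newtons=40)

```text
clock: 0.52
tool_pos: [0.34, 0.4739, 0.2132]
tcp_rot: [-3.141, -0.0, 2.687]
ft_force: [0.9, 0.4, -0.3]
grip_width: 0.3
```

>>> apply_moves(deltas=[-1.93,-1.97,0.35,0,0,0,-1.93,-1.97,0.35,0,0,0,-1.93,-1.97,0.35,0,0,0,-1.93,-1.97,0.35,0,0,0,-1.93,-1.97,0.35,0,0,0])

```text
clock: 0.93
tool_pos: [0.3834, 0.3431, 0.1959]
tcp_rot: [-3.141, -0.0, 2.687]
ft_force: [-0.3, 0.4, 0.7]
grip_width: -0.003
```

>>> apply_moves(deltas=[-1.93,-1.97,0.35,0,0,0,-1.93,-1.97,0.35,0,0,0,-1.93,-1.97,0.35,0,0,0,-1.93,-1.97,0.35,0,0,0,-1.93,-1.97,0.35,0,0,0])

```text
clock: 1.35
tool_pos: [0.4267, 0.2123, 0.1785]
tcp_rot: [-3.141, -0.0, 2.687]
ft_force: [-0.1, 0.2, 0.1]
grip_width: -0.005
```

>>> apply_moves(deltas=[-1.93,-1.97,0.35,0,0,0,-1.93,-1.97,0.35,0,0,0,-1.93,-1.97,0.35,0,0,0,-1.93,-1.97,0.35,0,0,0,-1.93,-1.97,0.35,0,0,0])

```text
clock: 1.77
tool_pos: [0.4702, 0.0815, 0.161]
tcp_rot: [-3.141, -0.0, 2.687]
ft_force: [0.4, -0.1, 0.2]
grip_width: 0.003
```

>>> apply_moves(deltas=[0,0,0,0,0,-0.12,0,0,0,0,0,-0.12,0,0,0,0,0,-0.12,0,0,0,0,0,-0.12,0,0,0,0,0,-0.12])

```text
clock: 2.18
tool_pos: [0.4699, 0.0827, 0.161]
tcp_rot: [-3.142, -0.001, -2.991]
ft_force: [0.0, -0.7, 0.5]
grip_width: 0.001
```

```bash
python3 - <<'E'
from h import *
i=bot.camera_info('wrist');f=bot.grab_frame('wrist');cv2.imwrite('pics/w1.png',cv2.cvtColor(f,cv2.COLOR_RGB2BGR))
import pickle;pickle.dump(i,open('w1.pkl','wb'))
go((.4696,.0824,.07,3.2865))
C=np.array([.5535,.131]);a=np.radians(188.3)
print('pred knob',proj('wrist',[*(C+.09*np.array([np.cos(a),np.sin(a)])),.1],i),'centre',proj('wrist',[*C,.1],i))
E
```

```text
clock 2.2333 at [0.4699 0.0827 0.1611] [-3.142e+00 -1.000e-03 -2.984e+00] F [ 0.8 -0.1  0.3]
to [0.4696 0.0824 0.07   3.2865] cm [ 0.03 -0.03  9.11] rot [-0.    -0.001  0.013]
pred knob [[338.11614392 225.09703064]] centre [[330.62520767 350.29705089]]
```

View pics/w1.png

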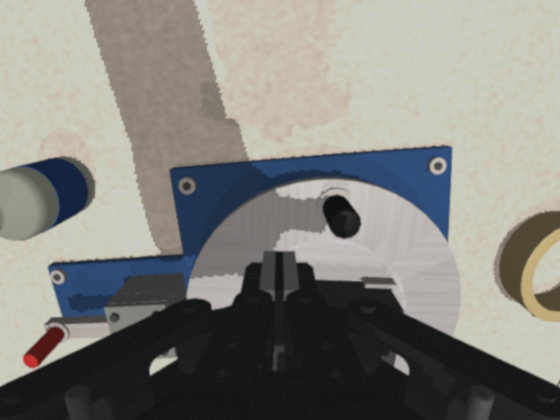

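The wrist view has the knob top near (344,224), a few mm farther from the finger than I predicted. The path down beside the knob is clear, so I descend.

>>> apply_moves(deltas=[0,0,2.3,0,0,0,0,0,2.3,0,0,0,0,0,2.3,0,0,0,0,0,2.1,0,0,0,0,0,0,0,0,0])

```text
clock: 2.65
tool_pos: [0.4674, 0.0822, 0.068]
tcp_rot: [-3.14, -0.007, -2.999]
ft_force: [-0.4, -0.2, 0.3]
grip_width: -0.002
```

```bash
python3 - <<'E'
from h import *
import pickle;i=pickle.load(open('w1.pkl','rb'))
s=[ray('wrist',u,.01,i) for u in[(186,185),(437,165),(57,277)]];print(np.round(s,4))
print('knob',ray('wrist',(344,225),.1,i).round(4))
C=np.array([.5535,.131])
def pose(a,t=.0255):
    a=np.radians(a);return (*(C+.09*np.array([np.cos(a),np.sin(a)])+t*np.array([-np.sin(a),np.cos(a)])),.07,a)
go(pose(187),*[pose(187-5*k) for k in range(1,4)])
E
```

```text
[[ 0.4759  0.0041  0.01  ]
 [ 0.427   0.2112  0.01  ]
 [ 0.5829 -0.1133  0.01  ]]
knob [0.4639 0.1215 0.1   ]
clock 2.65 at [0.4674 0.0822 0.068 ] [-3.14  -0.007 -2.999] F [-0.4 -0.2  0.3]
to [0.4673 0.0947 0.07   3.2638] cm [-0.17  1.24 -0.2 ] rot [-0.001 -0.007  0.021]
to [0.4644 0.1024 0.07   3.1765] cm [0.19 0.79 0.  ] rot [ 0.    -0.     0.087]
to [0.4623 0.1102 0.07   3.0892] cm [0.19 0.79 0.  ] rot [ 0.    -0.     0.087]
to [0.4608 0.1183 0.07   3.002 ] cm [0.19 0.79 0.  ] rot [ 0.    -0.     0.087]
```

>>> apply_moves(deltas=[0,0.6,0,0,0,0.02,0,0.6,0,0,0,0,0.1,0.39,0,0,0,0.0436,0.1,0.39,0,0,0,0.0436,0.1,0.39,0,0,0,0.0436])

```text
clock: 3.07
tool_pos: [0.4652, 0.1061, 0.0723]
tcp_rot: [-3.141, 0.001, 3.133]
ft_force: [1.0, -2.5, -2.1]
grip_width: -0.0
```

>>> apply_moves(deltas=[0.1,0.39,0,0,0,0.0436,0.1,0.39,0,0,0,0.0436,0.1,0.39,0,0,0,0.0436,0.1,0.39,0,0,0,0.0436,0.1,0.39,0,0,0,0.0436])

```text
clock: 3.48
tool_pos: [0.4617, 0.1259, 0.0722]
tcp_rot: [3.142, 0.001, 2.915]
ft_force: [0.7, -1.8, -0.5]
grip_width: 0.001
```

```bash
cat >> h.py <<'E'
C=np.array([.5545,.1317])
def pose(a,t=.0255):
    a=np.radians(a);return (*(C+.09*np.array([np.cos(a),np.sin(a)])+t*np.array([-np.sin(a),np.cos(a)])),.07,a)
def fing():
    s=bot.sense();d=s['tool_pos'][:2]-C;y=np.degrees(s['tcp_rot'][2])%360
    print('R',np.hypot(*d),'ang',np.degrees(np.arctan2(d[1],d[0]))%360,'yaw',y)
E
python3 - <<'E'
from h import *
fing();go()
f=bot.grab_frame('top')[130:310,170:410];cv2.imwrite('pics/t2.png',cv2.cvtColor(cv2.resize(f,None,fx=3.3,fy=3.3,interpolation=cv2.INTER_CUBIC),cv2.COLOR_RGB2BGR))
E
```

```text
R 0.09297525289701174 ang 183.56208904480545 yaw 167.00198366001717
clock 3.4833 at [0.4617 0.1259 0.0722] [3.142e+00 1.000e-03 2.915e+00] F [ 0.7 -1.8 -0.5]
```

View pics/t2.png

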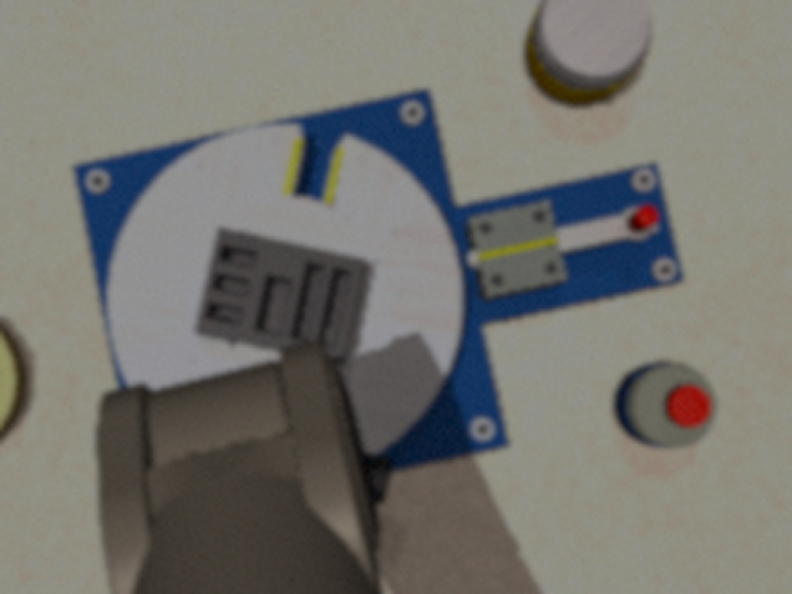

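The platter is turning with the finger: the slot midline is at about −13° and the yaw reads 167°, so they agree. 63.6° remain.

>>> apply_moves(deltas=[0.1,0.39,0,0,0,0.0436,0.1,0.39,0,0,0,0.0436,0.1,0.39,0,0,0,0.0436,0.1,0.39,0,0,0,0.0436,0.1,0.39,0,0,0,0.0436])

```text
clock: 3.95
tool_pos: [0.4626, 0.146, 0.0722]
tcp_rot: [3.141, -0.0, 2.698]
ft_force: [-0.3, -2.5, 1.4]
grip_width: -0.002
```

>>> apply_moves(deltas=[0.1,0.39,0,0,0,0.0436,0.1,0.39,0,0,0,0.0436,0.1,0.39,0,0,0,0.0436,0.1,0.39,0,0,0,0.0436,0.1,0.39,0,0,0,0.0436])

```text
clock: 4.37
tool_pos: [0.468, 0.1655, 0.0722]
tcp_rot: [-3.142, -0.0, 2.48]
ft_force: [-1.5, -1.9, 2.4]
grip_width: -0.006
```

>>> apply_moves(deltas=[0.1,0.39,0,0,0,0.0436,0.1,0.39,0,0,0,0.0436,0.1,0.39,0,0,0,0.0436,0.1,0.39,0,0,0,0.0436,0.1,0.39,0,0,0,0.0436])

```text
clock: 4.78
tool_pos: [0.4775, 0.1833, 0.0722]
tcp_rot: [-3.141, -0.001, 2.262]
ft_force: [-1.6, -1.9, 2.2]
grip_width: 0.0
```

```bash
python3 - <<'E'
from h import *
fing();go(pose(119.5))
E
```

```text
R 0.09267931026710574 ang 146.19664141840715 yaw 129.62859420552206
clock 4.7833 at [0.4775 0.1833 0.0722] [-3.141e+00 -1.000e-03  2.262e+00] F [-1.6 -1.9  2.2]
to [0.488  0.1975 0.07   2.0857] cm [0.42 1.72 0.22] rot [-0.    -0.001  0.177]
```

>>> apply_moves(deltas=[0.1,0.39,0,0,0,0.0436,0.1,0.39,0,0,0,0.0436,0.1,0.39,0,0,0,0.0436,0.1,0.39,0,0,0,0.0436,0.1,0.39,0,0,0,0.0436])

```text
clock: 5.2
tool_pos: [0.4906, 0.1985, 0.0721]
tcp_rot: [-3.141, -0.001, 2.045]
ft_force: [-1.5, -3.1, 1.8]
grip_width: 0.0
```

>>> apply_moves(deltas=[0.1,0.39,0,0,0,0.0436,0.1,0.39,0,0,0,0.0436,0.1,0.39,0,0,0,0.0436,0.06,0.22,0,0,0,0.025,0,0,0,0,0,0])

```text
clock: 5.62
tool_pos: [0.5024, 0.2078, 0.0719]
tcp_rot: [3.141, -0.001, 1.89]
ft_force: [-0.5, -0.1, 0.7]
grip_width: 0.005
```

```bash
python3 - <<'E'
from h import *
fing();go()
f=bot.grab_frame('top')[150:290,200:390];cv2.imwrite('pics/t3.png',cv2.cvtColor(cv2.resize(f,None,fx=4,fy=4,interpolation=cv2.INTER_CUBIC),cv2.COLOR_RGB2BGR))
for a in(-.1,0,.1):
    t=np.radians(-76.6)+a;print(a,(proj('top',[*(C+.065*np.array([np.cos(t),np.sin(t)])),.058])-[200,150])*4,(proj('top',[*(C+.11*np.array([np.cos(t),np.sin(t)])),.058])-[200,150])*4)
E
```

```text
R 0.0922441727091458 ang 124.38738895344898 yaw 108.31259110955459
clock 5.6167 at [0.5024 0.2078 0.0719] [ 3.141e+00 -1.000e-03  1.890e+00] F [-0.5 -0.1  0.7]
-0.1 [[349.17444895 263.13036472]] [[437.05055249 253.07749418]]
0 [[347.08111813 250.57722185]] [[433.43132835 231.84172275]]
0.1 [[343.744378   238.30725429]] [[427.7111042  211.10016144]]
```

View pics/t3.png

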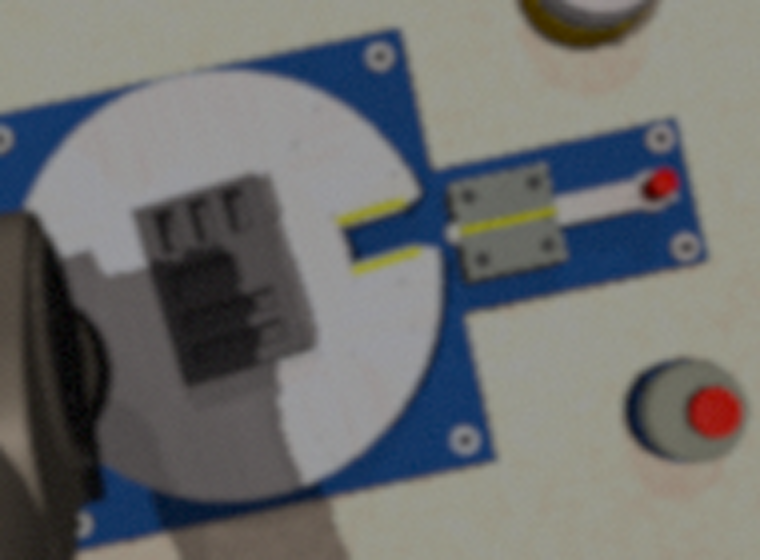

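The slot midline runs from (345,244) to (413,227), and the bar line extrapolates to y≈241 at x=413. That leaves about 0.07 rad, which the finger angle confirms (about 107.8° against 103.4°).

>>> apply_moves(deltas=[0.08,0.22,0,0,0,0.024,0.08,0.22,0,0,0,0.024,0.08,0.22,0,0,0,0.024,0,0,0,0,0,0])

```text
clock: 6.0
tool_pos: [0.5081, 0.2116, 0.0713]
tcp_rot: [3.141, 0.0, 1.817]
ft_force: [0.0, -1.6, -0.0]
grip_width: -0.001
```

```bash
python3 - <<'E'
from h import *
fing();go()
f=bot.grab_frame('top')[165:255,265:385];cv2.imwrite('pics/t4.png',cv2.cvtColor(cv2.resize(f,None,fx=6.5,fy=6.5,interpolation=cv2.INTER_CUBIC),cv2.COLOR_RGB2BGR))
E
```

```text
R 0.09237816562772981 ang 120.13310879872179 yaw 104.08123414935211
clock 6.0 at [0.5081 0.2116 0.0713] [3.141 0.    1.817] F [ 0.  -1.6 -0. ]
```

View pics/t4.png

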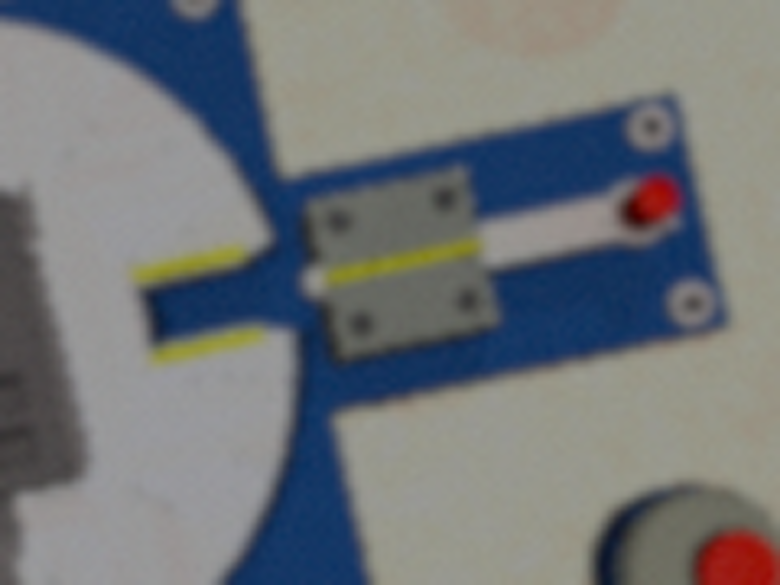

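Slot midline from (144,316) to (253,293), slope −0.216. Bar line from the nose at (307,281), slope −0.217, extrapolates to the same points, so the platter is aligned to under 1 mm. I back off the knob and lift, then go behind the post.

>>> apply_moves(deltas=[0,-0.8,0,0,0,0,0,-1.0,0,0,0,0,0,-0.3,-3,0,0,0,0,0,-3.2,0,0,0,0,0,-3.2,0,0,0])

```text
clock: 6.47
tool_pos: [0.4856, 0.2056, 0.1657]
tcp_rot: [-3.139, 0.001, 1.818]
ft_force: [0.4, 1.7, 0.9]
grip_width: 0.002
```

```bash
python3 - <<'E'
from h import *
print(bot.sense()['joint_positions'].round(2))
a=np.radians(193.4);u=np.array([np.cos(np.radians(103.4)),np.sin(np.radians(103.4))])
P=np.array([.605,-.0862])-.033*u;y=bot.sense()['tcp_rot'][2]
go((*P,.165,y),(*P,.165,a),(*P,.07,a))
E
```

```text
[-0.99  0.35  0.58  2.   -0.25  0.86 -0.02]
clock 6.4667 at [0.4856 0.2056 0.1657] [-3.139e+00  1.000e-03  1.818e+00] F [0.4 1.7 0.9]
to [ 0.6126 -0.1183  0.165   1.8183] cm [-34.51   4.38   0.08] rot [-0.002  0.001 -0.   ]
to [ 0.6126 -0.1183  0.165   3.3755] cm [0. 0. 0.] rot [-0.     0.    -1.557]
to [ 0.6126 -0.1183  0.07    3.3755] cm [ 0.  -0.   9.5] rot [0. 0. 0.]
```

>>> apply_moves(deltas=[-2.3,0.29,0,0,0,0,-2.3,0.29,0,0,0,0,-2.3,0.29,0,0,0,0,-2.3,0.29,0,0,0,0,-2.3,0.29,0,0,0,0])

```text
clock: 6.88
tool_pos: [0.5289, 0.0975, 0.1653]
tcp_rot: [3.142, -0.001, 1.819]
ft_force: [0.5, 0.3, -0.3]
grip_width: 0.001
```

>>> apply_moves(deltas=[-2.3,0.29,0,0,0,0,-2.3,0.29,0,0,0,0,-2.3,0.29,0,0,0,0,-2.3,0.29,0,0,0,0,-2.3,0.29,0,0,0,0])

```text
clock: 7.3
tool_pos: [0.5711, -0.0104, 0.1651]
tcp_rot: [-3.141, -0.001, 1.818]
ft_force: [0.3, 0.3, 0.8]
grip_width: 0.001
```

>>> apply_moves(deltas=[-2.3,0.29,0,0,0,0,-2.3,0.29,0,0,0,0,-2.3,0.29,0,0,0,0,-2.3,0.29,0,0,0,0,-2.3,0.29,0,0,0,0])

```text
clock: 7.72
tool_pos: [0.6135, -0.1181, 0.1651]
tcp_rot: [-3.142, -0.001, 1.818]
ft_force: [0.8, -0.0, 0.9]
grip_width: -0.005
```

>>> apply_moves(deltas=[0,0,0,0,0,-0.12,0,0,0,0,0,-0.12,0,0,0,0,0,-0.12,0,0,0,0,0,-0.12,0,0,0,0,0,-0.12])

```text
clock: 8.13
tool_pos: [0.6131, -0.1172, 0.1651]
tcp_rot: [3.141, -0.001, 2.424]
ft_force: [0.6, -0.3, 0.9]
grip_width: 0.0
```

>>> apply_moves(deltas=[0,0,0,0,0,-0.12,0,0,0,0,0,-0.12,0,0,0,0,0,-0.12,0,0,0,0,0,-0.12,0,0,0,0,0,-0.12])

```text
clock: 8.55
tool_pos: [0.6131, -0.1171, 0.1651]
tcp_rot: [3.141, -0.0, 3.025]
ft_force: [-0.1, 0.7, -0.1]
grip_width: 0.002
```

>>> apply_moves(deltas=[0,0,0,0,0,-0.12,0,0,0,0,0,-0.12,0,0,0,0,0,-0.12,0,0,0,0,0,0])

```text
clock: 8.88
tool_pos: [0.6132, -0.1173, 0.1652]
tcp_rot: [3.141, -0.0, -2.901]
ft_force: [-1.3, 0.6, -0.3]
grip_width: -0.0
```

```bash
python3 - <<'E'
from h import *
a=np.radians(193.4);u=np.array([np.cos(np.radians(103.4)),np.sin(np.radians(103.4))])
P=np.array([.605,-.0862])-.033*u
go((*P,.07,a))
i=bot.camera_info('wrist');f=bot.grab_frame('wrist');cv2.imwrite('pics/w2.png',cv2.cvtColor(f,cv2.COLOR_RGB2BGR))
print('post pred',proj('wrist',[.605,-.0862,.099],i),'tip axis at z.099 ',proj('wrist',[*bot.sense()['tool_pos'][:2],.099],i))
import pickle;pickle.dump(i,open('w2.pkl','wb'))
E
```

```text
clock 8.8833 at [ 0.6132 -0.1173  0.1652] [ 3.141 -0.    -2.901] F [-1.3  0.6 -0.3]
to [ 0.6126 -0.1183  0.07    3.3755] cm [ 0.08 -0.09  9.52] rot [ 0.    -0.     0.007]
post pred [[331.08973639 221.68198329]] tip axis at z.099  [[278.85323473 222.78937768]]
```

View pics/w2.png

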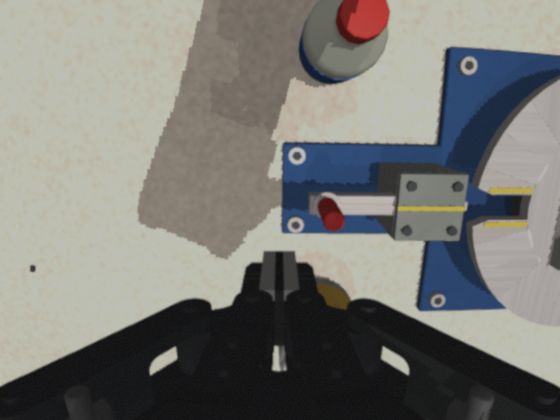

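The wrist view has the post top at (333,222), against a prediction of (331,222). The slot is still aligned with the bar at row ~207. I descend, then push along +y of the tool.

>>> apply_moves(deltas=[0.05,0,2.4,0,0,0,0,0,2.4,0,0,0,0,0,2.4,0,0,0,0,0,2.2,0,0,0,0,0,0,0,0,0])

```text
clock: 9.35
tool_pos: [0.6099, -0.1168, 0.067]
tcp_rot: [3.139, -0.007, -2.908]
ft_force: [-0.4, 0.4, -0.4]
grip_width: 0.002
```

>>> apply_moves(deltas=[0,0.5,0,0,0,0,0,0.5,0,0,0,0,0,0.5,0,0,0,0,0,0.5,0,0,0,0,0,0.5,0,0,0,0])

```text
clock: 9.77
tool_pos: [0.6088, -0.0936, 0.0729]
tcp_rot: [-3.14, 0.003, -2.906]
ft_force: [1.4, -2.3, 2.9]
grip_width: 0.001
```

>>> apply_moves(deltas=[0,0.5,0,0,0,0,0,0.5,0,0,0,0,0,0.5,0,0,0,0,0,0.5,0,0,0,0,0,0.3,0,0,0,0])

```text
clock: 10.18
tool_pos: [0.6023, -0.0701, 0.0714]
tcp_rot: [3.141, 0.0, -2.904]
ft_force: [1.7, -2.0, 2.1]
grip_width: 0.0
```

```bash
python3 - <<'E'
from h import *
u=np.array([np.cos(np.radians(103.4)),np.sin(np.radians(103.4))])
s=bot.sense();print('along u from axis',u@(s['tool_pos'][:2]-C),'lat',np.cross(u,s['tool_pos'][:2]-C));go()
E
```

```text
along u from axis -0.2073787108317664 lat 0.0002557493731314142
clock 10.1833 at [ 0.6023 -0.0701  0.0714] [ 3.141  0.    -2.904] F [ 1.7 -2.   2.1]<stdin>:3: DeprecationWarning: Arrays of 2-dimensional vectors are deprecated. Use arrays of 3-dimensional vectors instead. (deprecated in NumPy 2.0)
```

>>> apply_moves(deltas=[0,0.2,0,0,0,0,0,0.2,0,0,0,0,0,0.1,0,0,0,0])

```text
clock: 10.43
tool_pos: [0.6011, -0.0659, 0.0712]
tcp_rot: [3.142, -0.0, -2.905]
ft_force: [2.9, -2.3, 2.0]
grip_width: -0.001
```

>>> apply_moves(deltas=[0,0.1,0,0,0,0,0,0.1,0,0,0,0,0,0,0,0,0,0])

```text
clock: 10.68
tool_pos: [0.6006, -0.064, 0.0712]
tcp_rot: [3.141, -0.0, -2.905]
ft_force: [2.2, -1.3, 0.9]
grip_width: 0.002
```

>>> apply_moves(deltas=[0,0.1,0,0,0,0,0,0.1,0,0,0,0,0,0,0,0,0,0])

```text
clock: 10.93
tool_pos: [0.6001, -0.0621, 0.0712]
tcp_rot: [3.141, -0.0, -2.905]
ft_force: [2.4, -1.6, 1.2]
grip_width: -0.004
```

>>> apply_moves(deltas=[0,0.1,0,0,0,0,0,0.1,0,0,0,0,0,0,0,0,0,0])

```text
clock: 11.18
tool_pos: [0.6, -0.0619, 0.0713]
tcp_rot: [-3.14, 0.001, -2.906]
ft_force: [3.3, -6.0, -0.9]
grip_width: -0.006
```

>>> apply_moves(deltas=[0,0.1,0,0,0,0,0,0.1,0,0,0,0,0,0,0,0,0,0])

```text
clock: 11.43
tool_pos: [0.6, -0.0618, 0.0714]
tcp_rot: [-3.138, 0.001, -2.907]
ft_force: [4.4, -9.5, -1.8]
grip_width: -0.005
```

The finger has stopped dead and the force is building to about 10 N, so the bar is at its stop. Now I back off, lift clear and look.

>>> apply_moves(deltas=[0,0.2,0,0,0,0,0,0,0,0,0,0,0,-0.8,0,0,0,0,0,-1.0,0,0,0,0,0,-0.5,0,0,0,0])

```text
clock: 11.85
tool_pos: [0.6035, -0.0795, 0.0709]
tcp_rot: [3.141, -0.002, -2.905]
ft_force: [-0.3, -1.0, 0.2]
grip_width: 0.005
```

>>> apply_moves(deltas=[0,-0.5,-2.5,0,0,0,0,-0.5,-3,0,0,0,0,-1,-3,0,0,0,0,-2,-3,0,0,0,0,-2,-3,0,0,0])

```text
clock: 12.27
tool_pos: [0.6177, -0.1363, 0.2174]
tcp_rot: [3.14, -0.001, -2.903]
ft_force: [-0.0, -1.1, -0.6]
grip_width: -0.0
```

>>> apply_moves(deltas=[0,-3,0,0,0,0,0,-3,0,0,0,0,0,-3,0,0,0,0,0,-3,0,0,0,0,0,0,0,0,0,0])

```text
clock: 12.68
tool_pos: [0.6451, -0.2613, 0.216]
tcp_rot: [-3.138, -0.002, -2.912]
ft_force: [0.3, -0.5, 0.2]
grip_width: 0.002
```

```bash
python3 - <<'E'
from h import *
go()
f=bot.grab_frame('top')[120:300,180:420];cv2.imwrite('pics/t5.png',cv2.cvtColor(cv2.resize(f,None,fx=3.3,fy=3.3,interpolation=cv2.INTER_CUBIC),cv2.COLOR_RGB2BGR))
f=bot.grab_frame('side')[130:330,150:450];cv2.imwrite('pics/s5.png',cv2.cvtColor(cv2.resize(f,None,fx=2.6,fy=2.6,interpolation=cv2.INTER_CUBIC),cv2.COLOR_RGB2BGR))
u=np.array([np.cos(np.radians(103.4)),np.sin(np.radians(103.4))])
print('home post: top px',(proj('top',[*(C-.179*u),.099])-[180,120])*3.3,'side px',(proj('side',[*(C-.179*u),.099])-[150,130])*2.6)
E
```

```text
clock 12.6833 at [ 0.6451 -0.2613  0.216 ] [-3.138e+00 -2.000e-03 -2.912e+00] F [ 0.3 -0.5  0.2]
home post: top px [[541.51796725 259.33682619]] side px [[520.7066412  240.34859931]]
```

View pics/t5.png

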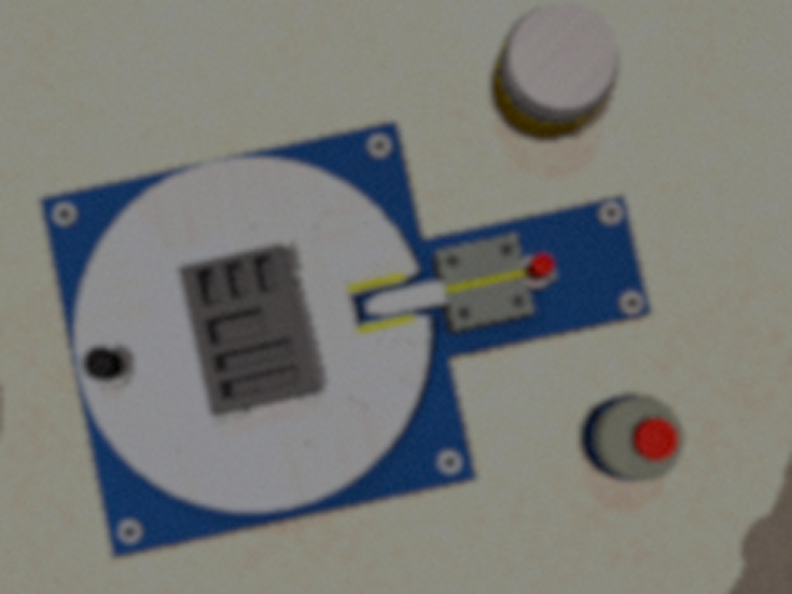

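View pics/s5.png

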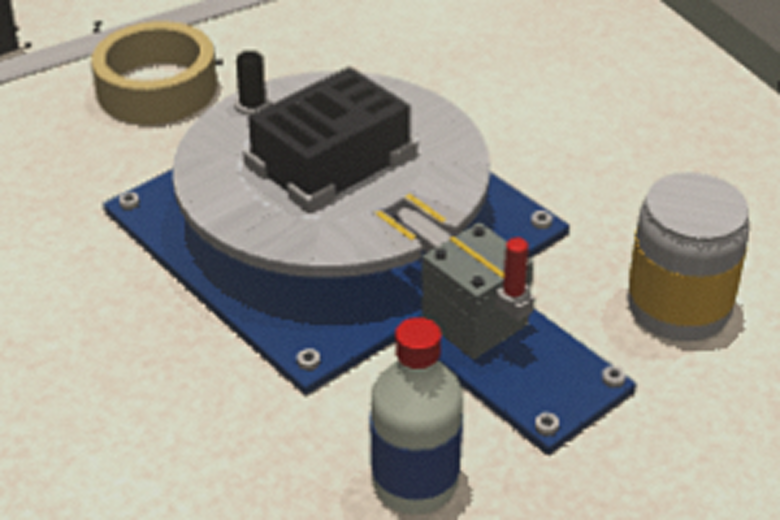

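The post top is at (543,264), against a predicted home position of (541,259), and it touches the guide block. The nose is about 8–9 mm short of the slot's end, which is right for home. The tin, tape and glue stand where they were.

```bash
python3 -c "
from station import bot
print(bot.finish_job())"
```

```text
the job is handed in; nothing more can be done
None
```

The turntable is locked and the job is handed in, after about 13 s of the 48 s allowed. `finish_job` gives no verdict.

**Platter:** I pushed the knob about 84° clockwise with the backs of the shut fingers. The picture then showed the slot in line with the bar to within about 1 mm.

**Bar:** I pushed the red post from its outer side until the finger stopped moving and the force rose to about 10 N, up from about 3 N while sliding. Then I drew back and lifted clear.

**Last checks:**
- **Bar home:** after the hand was clear, the top and side pictures showed the post against the guide block and the nose inside the slot, about 9 mm from its end. About 8 mm is what full home should give.
- **Hand clear:** it was well away, at a height of 0.216 m, with the wrist force near zero.
- **Insert and loose items:** the planned path kept the fingers about 2 cm clear of the foam insert. The insert, tin, tape and glue looked undisturbed by eye; I did not measure their positions again.
- **Disagreement:** the post top was about 3 mm (5 pixels in an enlarged picture) from the predicted home position, mostly across the bar. I put that down to camera calibration, and no check failed.

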